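# Show a workmate which rolls to sort out, and where they go

## Task

You are checking a crate of rolls; a workmate will sort it after you, so show them what goes where by pointing, holding your fingertips still two or three centimetres above each thing for two full seconds and never touching anything. Point at the burnt, nearly black roll, then over the middle of the pink bowl it belongs in, then at the pale, underbaked roll, then over the middle of the blue bowl that one belongs in. Come down on each from above and rise well clear before you move on, so that you never point at a good golden roll, and finish with your hand raised about 30 cm above the bench.

Things in the scene. Friction and masses are not known exactly. Their poses are not given: they have to be found in the camera images.
- crate: grey plastic bread crate, open on top, lattice sides, 400 mm (y) by 300 mm (x) outside, 75 mm high, floor 6 mm and walls 8 mm thick, fixed to the bench; origin: centre of its underside on the bench, z up. Eight rolls lie in it in two rows of four, side by side 88 mm apart, the rows 134 mm apart; which roll lies where varies
- burnt_roll: the burnt roll, almost black: oblong bread roll, 116 mm long, 62 mm wide, 50 mm high at the crown, loose in the crate; origin: centre of its flat underside, 6 mm above the bench; x along its length, y across, z up
- pale_roll: the pale, underbaked roll, cream white: oblong bread roll, 116 mm long, 62 mm wide, 50 mm high at the crown, loose in the crate; origin: centre of its flat underside, 6 mm above the bench; x along its length, y across, z up
- good_roll1: a good roll, golden brown: oblong bread roll, 116 mm long, 62 mm wide, 50 mm high at the crown, loose in the crate; origin: centre of its flat underside, 6 mm above the bench; x along its length, y across, z up
- good_roll2: a good roll, golden brown: oblong bread roll, 116 mm long, 62 mm wide, 50 mm high at the crown, loose in the crate; origin: centre of its flat underside, 6 mm above the bench; x along its length, y across, z up
- good_roll3: a good roll, golden brown: oblong bread roll, 116 mm long, 62 mm wide, 50 mm high at the crown, loose in the crate; origin: centre of its flat underside, 6 mm above the bench; x along its length, y across, z up
- good_roll4: a good roll, golden brown: oblong bread roll, 116 mm long, 62 mm wide, 50 mm high at the crown, loose in the crate; origin: centre of its flat underside, 6 mm above the bench; x along its length, y across, z up
- good_roll5: a good roll, golden brown: oblong bread roll, 116 mm long, 62 mm wide, 50 mm high at the crown, loose in the crate; origin: centre of its flat underside, 6 mm above the bench; x along its length, y across, z up
- good_roll6: a good roll, golden brown: oblong bread roll, 116 mm long, 62 mm wide, 50 mm high at the crown, loose in the crate; origin: centre of its flat underside, 6 mm above the bench; x along its length, y across, z up
- pink_bowl: pink-red bowl: open round plastic bowl, 170 mm across the rim, 116 mm across the foot, 75 mm high, wall 4 mm, empty, standing loose beside the crate (left or right of it); origin: centre of its underside on the bench, z up, so the middle of its mouth is 75 mm above the origin
- blue_bowl: blue bowl: open round plastic bowl, 170 mm across the rim, 116 mm across the foot, 75 mm high, wall 4 mm, empty, standing loose beside the crate (left or right of it); origin: centre of its underside on the bench, z up, so the middle of its mouth is 75 mm above the origin
- rolling_pin: turquoise rolling pin, 434 mm long over its handles, barrel 42 mm thick, lying on the bench beyond the crate; origin: under its middle, on the bench; x along it. Not part of the job
- dough_cutter: dough cutter lying flat: steel blade 102 by 135 mm with a yellow round handle 140 mm long, 22 mm thick along one edge; origin: under the middle of the handle, blade towards its +x. Not part of the job
- pastry_brush: pastry brush with a wooden handle, 220 mm long, lying on the bench along its x; origin on the bench. Not part of the job
Mind the look-alikes: they are no part of the job. Leave any turquoise look-alike of the pale_roll alone. Leave any green look-alike of the good_roll5 alone.

How it is judged:
By the outcome, as a careful person would: the job done as asked, in the order asked, and still so for the second after the job is handed in, with the robot touching nothing.
It also fails if it takes over 72 s, if anything falls off the work surface, if the arm or the gripper's body presses on something with over 40 N, if the wrist force passes 120 N, or if a joint passes its speed limit or range.

## Robot

A 6-joint arm with a two-finger parallel gripper is mounted at the origin on the work surface. World frame = base frame: x ahead of the robot, y to its left, z up, the work surface at z = 0. Lengths are in m, angles in rad, forces in N, time in s.
With the tool pointing down it reaches from about 0.4 to 0.825 m from the base axis. Payload 7 kg.
Tool frame: the origin (TCP) lies at the very end of the fingers, on their centre line; the grasp point (between the pads) lies 19 mm behind it (ctrl.tcp_to_grasp is the distance from the TCP to the grasp point, in m); y points along the fingers, z is the direction in which the jaws open and shut, and the axes are right-handed (so a half turn about y gives the same grasp; the last joint's range is limited). The gripper opens to 88 mm and grips with 3 to 60 N. Pads are 19 mm wide; open, the fingers measure 130 mm over their backs; the gripper's body (78 mm by 193 mm) begins 47 mm behind the grasp point.
Start: joints at [-0.876, 0.359, 0.012, 0, -1.224, -0.288], TCP at [0.267, -0.62, 0.189] pointing down, gripper open.
Joint ranges: [-3.07, 3.07], [-1.43, 2.12], [-1.02, 1.25], [-3.03, 1.67], [-3.05, -0], [-3.03, 3.03]. Speed limits (rad/s): [2.39, 2.39, 3.01, 3.14, 3.14, 3.14].

## Interface

Orientations are given as a 3x3 rotation matrix whose columns are the frame's x, y, z axes.
In Python, from workcell import sensors, camera, calibration, ctrl gives the robot as it stands. The module is installed in compiled form; this text tells all that it offers.
- The arm moves only by the tool apply_moves, never from a script. Its argument "targets" is a list of rows, each a list of 3 entries, a list of its own where there are three numbers: the turn, a rotation vector about the world's x, y, z in degrees, then the shift along the world's x, y, z in mm, then the closure in counts, from 0 (fully open) to 255 (shut). In form: [[[wx, wy, wz], [tx, ty, tz], grip], ...]. A call has exactly 8 rows; each row is the pose to reach, as a shift and turn from the pose commanded when the call began; what a row does not reach only later rows make up. A row lasts 1/12 s, in which the tool goes at most 41.7 mm and 7.16 degrees, less where a joint would pass 70% of its speed; a pose out of reach is approached as far as the arm can. A call with a gripper value outside its range is refused whole. The fingers move at their own pace and stop on an object; the grip force is fixed at half the most. Time passes only in rows, so rows that repeat a pose let the fingers close, or fill a call up. It gives the time, the measured TCP pose, the force and the opening at its end, in the units of the state.
- sensors.observe(): the state, without advancing time (a new reading comes with each control period).
- camera(name): name is "side" or "top" or "wrist"; returns the picture (400x640x3 uint8, red, green, blue); there is no depth.
- calibration(name): a dict with "intrinsics" (3x3 intrinsics, pixels), "R" (3x3) and "t" (3): a world point X has camera coordinates R X + t. Camera axes: x right, y down, z forward; pixel columns grow to the right and rows downward; lengths in m; the calibration is good to about 2 mm. A picture is of the moment at which its call begins: read the wrist's pose just before it. calibration takes no time and is no camera call; for the wrist camera it gives the pose at the moment of the call.
- ctrl.sign_off(): hands the job in, once; it reports no verdict.
The state is a dict: "time": time; "joints": joint angles; "qvel": joint speeds; "joint_efforts": joint torques, N m; "tcp_pos": TCP position; "orientation": TCP orientation; "contact_force": force on the tool from outside, world axes, zero at the start; "moment": the same for the moment, N m; "finger_gap": finger opening in m.
Only numpy, scipy, OpenCV 4.12 (cv2) and the standard library are available. Lean on these libraries where they do the work, as an engineer would, in place of code of your own. Each camera call takes 0.05 s, during which the arm holds its last target.

## Working session

There is one attempt and no reset: what is moved stays moved. The work goes in short steps, Python scripts to look and compute and a tool call to move; the robot and the scene stay as the last step left them, time stands still between calls to the robot, and variables do not carry over. Pictures are saved under pics/ and viewed, and the job is handed in when it is done.

Besides the shell and the picture viewer there is one more tool, called after "Emit:" as name(argument=value, ...) on one line, values as JSON. apply_moves: Moves the arm, as the interface text tells. Its arguments: {"type":"object","properties":{"targets":{"type":"array"}},"required":["targets"]}

```bash
mkdir -p pics
python3 - <<'E'
from workcell import sensors, camera, calibration, ctrl
import cv2,numpy as np
s=sensors.observe()
for k in s: print(k,np.round(s[k],3).tolist())
for n in ("top","side"):
    cv2.imwrite(f"pics/{n}0.png",camera(n)[:,:,::-1]); c=calibration(n)
    print(n,np.round(c["intrinsics"],1).tolist(),np.round(-np.array(c["R"]).T@c["t"],3))
E
```

```text
time 0.0
joints [-0.876, 0.359, 0.011, -0.0, -1.224, -0.288]
qvel [-0.0, -0.0, 0.0, -0.001, -0.0, 0.001]
joint_efforts [0.001, -58.271, 29.306, 6.997, 0.007, -0.0]
tcp_pos [0.267, -0.619, 0.188]
orientation [[0.918, -0.001, -0.396], [0.396, 0.001, 0.918], [-0.0, -1.0, 0.002]]
contact_force [1.202, 0.334, -0.158]
moment [-0.03, 0.038, 0.017]
finger_gap 0.088
top [[506.7, 0.0, 315.8], [0.0, 506.7, 196.0], [0.0, 0.0, 1.0]] [0.442 0.003 1.45 ]
side [[402.8, 0.0, 326.1], [0.0, 402.8, 201.6], [0.0, 0.0, 1.0]] [0.252 0.991 0.644]
```

View pics/top0.png

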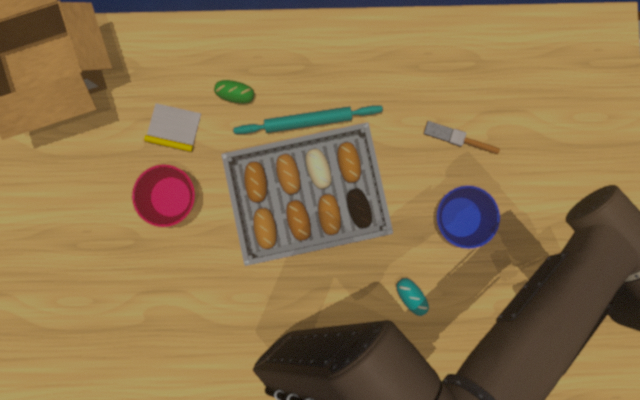

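View pics/side0.png

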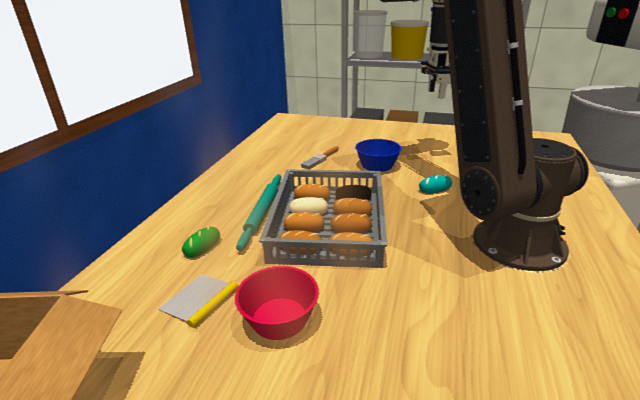

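```bash
cat > h.py <<'E'
from workcell import sensors, camera, calibration, ctrl
import cv2,numpy as np
def ray(n,u,v,z):
    c=calibration(n);R=np.array(c["R"]);t=np.array(c["t"]).ravel()
    o=-R.T@t;d=R.T@np.linalg.inv(c["intrinsics"])@[u,v,1]
    return o+d*(z-o[2])/d[2]
def proj(n,X):
    c=calibration(n);p=np.array(c["intrinsics"])@(np.array(c["R"])@X+np.array(c["t"]).ravel());return p[:2]/p[2]
E
python3 - <<'E'
from h import *
im=cv2.imread("pics/top0.png");h=cv2.cvtColor(im,cv2.COLOR_BGR2HSV).astype(int);H,S,V=h[...,0],h[...,1],h[...,2]
yy,xx=np.mgrid[:400,:640]
def box(x0,x1,y0,y1): return (xx>x0)&(xx<x1)&(yy>y0)&(yy<y1)
for n,m,z in [("burnt",(V<75)&box(342,375,185,231),.03),("pale",(S<110)&(V>165)&box(300,336,143,193),.03),
  ("pink",((H>165)|(H<4))&(S>150)&box(120,210,150,240),.075),("blue",(H>105)&(H<130)&(S>150)&box(425,510,175,255),.075)]:
    m=m.astype(np.uint8)
    cs,_=cv2.findContours(m,0,2);c=max(cs,key=cv2.contourArea)
    e=cv2.fitEllipse(cv2.convexHull(c)) ;
    print(n,cv2.contourArea(c),np.round(e[0],1),np.round(e[1],1),round(e[2]),"pos",np.round(ray("top",*e[0],z),4))
    p=proj("side",ray("top",*e[0],z));print("  side px",np.round(p,1))
cv2.imwrite("pics/crop.png",cv2.resize(im[120:265,120:510],None,fx=2,fy=2,interpolation=cv2.INTER_CUBIC))
E
```

```text
burnt 687.5 [358.6 208. ] [22.1 42.2] 161 pos [ 0.4823 -0.1169  0.03  ]
  side px [352.3 192.8]
pale 377.5 [318.  167.9] [15.1 36.9] 163 pos [ 0.5977 -0.0054  0.03  ]
  side px [307.1 205.5]
pink 2905.5 [163.3 195.3] [61.1 62.1] 55 pos [0.5271 0.417  0.075 ]
  side px [275.9 291.6]
blue 1149.0 [461.2 217.5] [38.6 39.7] 128 pos [ 0.4493 -0.3904  0.075 ]
  side px [377.1 148.6]
```

View pics/crop.png

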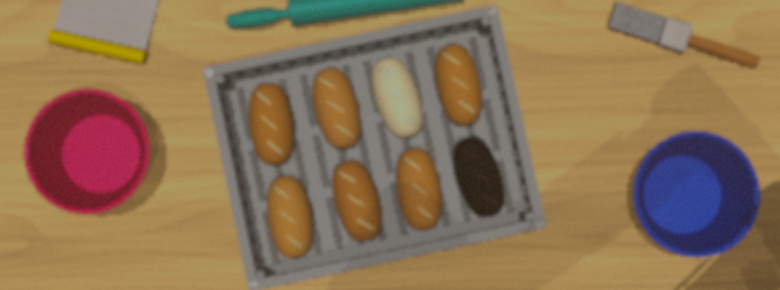

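The crop shows one near-black roll at (359,208) and one cream roll at (318,168). The turquoise roll at (412,297) and the green one at (234,91) are look-alikes. The pink rim is centred at (163,195). The blue mask caught only the bowl floor, because the rim is near (467,217), so I'll redo it.

Run:
```python
from h import *
im=cv2.imread("pics/top0.png");h=cv2.cvtColor(im,cv2.COLOR_BGR2HSV).astype(int);H,S,V=h[...,0],h[...,1],h[...,2]
yy,xx=np.mgrid[:400,:640]
m=((H>100)&(H<140)&(S>60)&(xx>425)&(xx<510)&(yy>175)&(yy<260)).astype(np.uint8)
c=max(cv2.findContours(m,0,2)[0],key=cv2.contourArea);e=cv2.fitEllipse(cv2.convexHull(c))
print(e,ray("top",*e[0],.075))
s=sensors.observe();print(s["tcp_pos"],s["time"])
```

```text
((467.81890869140625, 216.84329223632812), (62.106468200683594, 63.33293533325195), 125.31161499023438) [ 0.45055337 -0.40836736  0.075     ]
[ 0.26682579 -0.61946631  0.18791018] 0.1
```

Emit:
apply_moves(targets=[[[0,0,0],[0,0,25],255],[[0,0,0],[0,0,60],255],[[0,0,0],[0,0,92],255],[[0,0,0],[13,31,92],255],[[0,0,0],[27,63,92],255],[[0,0,0],[41,95,92],255],[[0,0,0],[55,127,92],255],[[0,0,0],[69,160,92],255]])

```text
time: 0.77
tcp_pos: [0.3362, -0.4584, 0.2803]
orientation: [[0.919, -0.0, -0.395], [0.395, 0.001, 0.919], [-0.0, -1.0, 0.001]]
contact_force: [0.7, 0.9, 0.4]
finger_gap: 0.0402
```

Emit:
apply_moves(targets=[[[0,0,0],[15,35,0],255],[[0,0,0],[30,70,0],255],[[0,0,0],[45,105,0],255],[[0,0,0],[60,140,0],255],[[0,0,0],[75,175,0],255],[[0,0,0],[90,210,0],255],[[0,0,0],[105,245,0],255],[[0,0,0],[120,280,0],255]])

```text
time: 1.43
tcp_pos: [0.4561, -0.178, 0.2807]
orientation: [[0.918, 0.0, -0.396], [0.396, 0.0, 0.918], [0.0, -1.0, 0.0]]
contact_force: [0.2, -1.1, 1.6]
finger_gap: 0.0006
```

Emit:
apply_moves(targets=[[[0,0,0],[14,33,0],255],[[0,0,0],[22,52,0],255],[[0,0,0],[26,63,0],255],[[0,0,0],[26,63,0],255],[[0,0,0],[26,63,-20],255],[[0,0,0],[26,63,-45],255],[[0,0,0],[26,63,-70],255],[[0,0,0],[26,63,-90],255]])

```text
time: 2.1
tcp_pos: [0.4809, -0.1177, 0.189]
orientation: [[0.919, -0.001, -0.395], [0.395, 0.0, 0.919], [-0.001, -1.0, 0.001]]
contact_force: [-0.4, 0.1, -0.2]
finger_gap: 0.0001
```

Emit:
apply_moves(targets=[[[0,0,0],[0,0,-20],255],[[0,0,0],[1,1,-40],255],[[0,0,0],[1,1,-60],255],[[0,0,0],[1,1,-78],255],[[0,0,0],[1,1,-92],255],[[0,0,0],[1,1,-102],255],[[0,0,0],[1,1,-108],255],[[0,0,0],[1,1,-108],255]])

```text
time: 2.77
tcp_pos: [0.4822, -0.1165, 0.0817]
orientation: [[0.919, -0.002, -0.395], [0.395, -0.0, 0.919], [-0.002, -1.0, 0.001]]
contact_force: [-0.2, 0.4, -0.4]
finger_gap: 0.0002
```

Run:
```python
from h import *
s=sensors.observe();print(s["tcp_pos"],s["time"],s["contact_force"])
for n in("side","wrist"):
    a=camera(n)[:,:,::-1];cv2.imwrite(f"pics/{n}1.png",a)
    print(n,proj(n,s["tcp_pos"]))
    if n=="side":
        cv2.imwrite("pics/side1c.png",cv2.resize(a[100:260,240:440],None,fx=4,fy=3.7))
```

```text
[ 0.48215172 -0.11649313  0.08173   ] 2.7667 [-0.21267257  0.42252973 -0.42038607]
side [352.55845135 178.28238347]
wrist [324.97372037 231.85537891]
```

View pics/side1c.png

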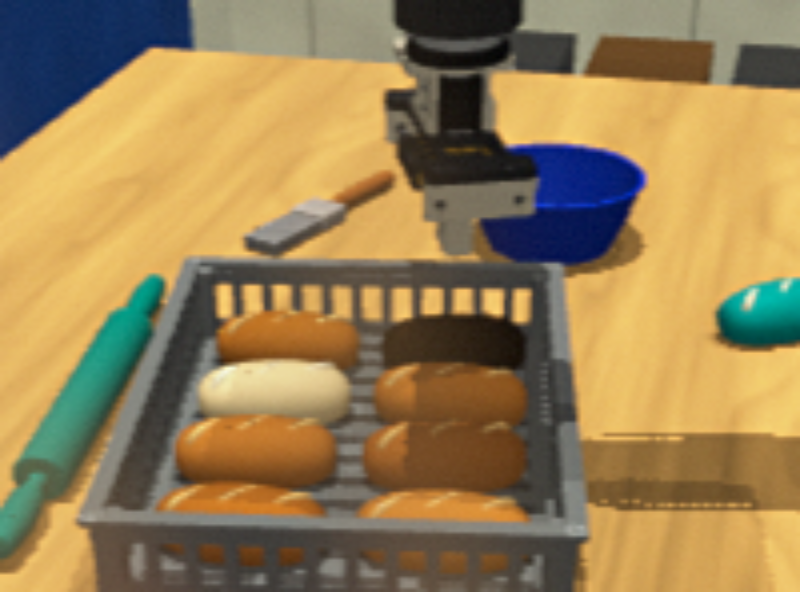

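View pics/wrist1.png

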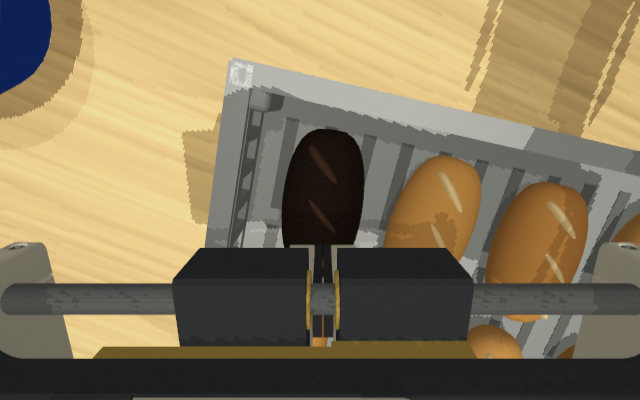

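The side view shows the fingertip ending near crop (455,250), about 11 px above where the reported TCP projects (450,290). I'll check that before trusting the height.

Run:
```python
from h import *
print("start tcp px",proj("side",np.array([.2668,-.6195,.1879])), proj("side",np.array([.2668,-.6195,.2079])))
o=np.array([[.918,0,-.396],[.396,0,.918],[0,-1,0]])
for s in(-.05,.05): print(proj("side",np.array([.2668,-.6195,.1879])+s*o[:,2]))
a=cv2.imread("pics/side0.png");b=cv2.imread("pics/side1.png")
p=cv2.resize(a[40:120,400:480],None,fx=5,fy=5,interpolation=0);q=cv2.resize(b[120:200,320:400],None,fx=5,fy=5,interpolation=0)
cv2.imwrite("pics/cmp.png",np.hstack([p,q]))
for z in(.07,.0817,.09,.1,.11,.12): print(z,proj("side",np.array([.4822,-.1165,z])),proj("wrist",np.array([.4822,-.1165,z])))
c=calibration("wrist");print(-np.array(c["R"]).T@c["t"],np.round(c["R"],2).tolist())
s=sensors.observe();print(s["time"],s["tcp_pos"],s["joints"])
```

```text
start tcp px [434.31985706 103.92267792] [434.92577305  98.83015453]
[429.73745506 100.42595488]
[439.16004876 107.61611421]
0.07 [352.48050849 181.63310219] [324.8190765  225.48155544]
0.0817 [352.54361616 178.28841533] [324.93241974 231.90085123]
0.09 [352.58873901 175.89691865] [325.02038968 236.88310765]
0.1 [352.64349897 172.99465847] [325.135951   243.42802647]
0.11 [352.69869557 170.06925608] [325.26351246 250.65258395]
0.12 [352.75433407 167.12043357] [325.40504561 258.66844032]
[ 0.41292568 -0.14779739  0.28010354] [[-0.39, 0.92, -0.0], [0.88, 0.38, 0.28], [0.26, 0.11, -0.96]]
2.8667 [ 0.48336758 -0.11621247  0.08326057] [ 1.60369357e-01  1.65653757e-01 -5.18803517e-01  3.31580919e-04
 -8.85892035e-01 -1.32472621e+00]
```

View pics/cmp.png

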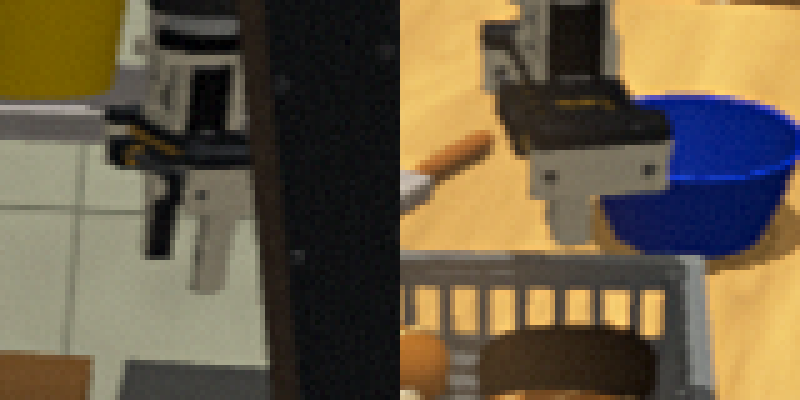

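Run:
```python
from h import *
# wrist calibration check: crate corner rim top, from top camera and wrist camera
for z in (.075,): print("corner top",ray("top",390.5,232,z),"wrist",ray("wrist",240,66,z))
b=cv2.imread("pics/wrist1.png")
hh=cv2.cvtColor(b,cv2.COLOR_BGR2HSV)
cv2.imwrite("pics/w1c.png",cv2.resize(b[40:360,200:460],None,fx=2.3,fy=1.85,interpolation=0))
for z in(.03,): print("burnt outline seen: px of centre",proj("wrist",np.array([.4823,-.1169,z])))
a=camera("top")[:,:,::-1];cv2.imwrite("pics/top1.png",a);print(proj("top",np.array([.4822,-.1165,.082])))
```

```text
corner top [ 0.414134   -0.19757855  0.075     ] wrist [ 0.41231412 -0.19842604  0.075     ]
burnt outline seen: px of centre [323.97417052 207.61498204]
[360.11774733 207.44153864]
```

View pics/w1c.png

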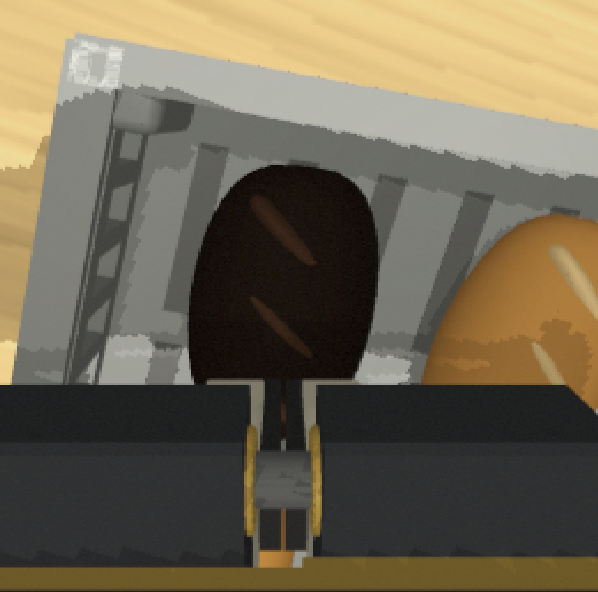

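View pics/top1.png

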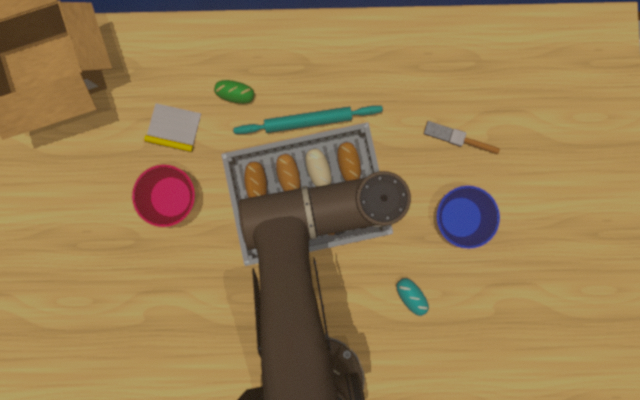

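Run:
```python
from h import *
s=sensors.observe();R=np.array(s["orientation"]);T=np.array(s["tcp_pos"]);print(s["time"],T)
print(calibration("wrist")["intrinsics"])
# project tool-frame points: x = width dir, y along fingers, z jaw
for y in (0,-.019,-.035,-.05,-.066,-.085,-.1,-.12):
  print(y,[np.round(proj("wrist",T+R@np.array([x,y,z]))).tolist() for x in(-.0095,.0095) for z in(-.021,.021)], "side",np.round(proj("side",T+R@np.array([0,y,0])),1))
# camera in tool frame
c=calibration("wrist");print(R.T@(-np.array(c["R"]).T@c["t"]-T), np.round(np.array(c["R"])@R,3).tolist())
```

```text
2.9167 [ 0.48366479 -0.11609672  0.08356598]
[[341.0349383    0.         322.4440923 ]
 [  0.         341.0349383  205.23149838]
 [  0.           0.           1.        ]]
0 [[290.0, 220.0], [359.0, 220.0], [291.0, 249.0], [358.0, 249.0]] side [352.1 177.8]
-0.019 [[287.0, 231.0], [363.0, 231.0], [288.0, 262.0], [361.0, 262.0]] side [352.2 172.3]
-0.035 [[284.0, 242.0], [366.0, 242.0], [285.0, 276.0], [365.0, 276.0]] side [352.3 167.6]
-0.05 [[280.0, 255.0], [370.0, 255.0], [282.0, 291.0], [368.0, 291.0]] side [352.4 163.1]
-0.066 [[276.0, 271.0], [375.0, 271.0], [278.0, 310.0], [373.0, 310.0]] side [352.4 158.3]
-0.085 [[269.0, 295.0], [383.0, 295.0], [272.0, 338.0], [380.0, 338.0]] side [352.6 152.5]
-0.1 [[262.0, 319.0], [390.0, 319.0], [265.0, 367.0], [387.0, 367.0]] side [352.7 147.8]
-0.12 [[250.0, 363.0], [404.0, 363.0], [254.0, 418.0], [400.0, 418.0]] side [352.8 141.5]
[-0.07712735 -0.19686831 -0.00119643] [[0.001, 0.0, 1.0], [0.959, -0.284, -0.001], [0.284, 0.959, -0.001]]
```

Both cameras put the visible tips about 34 mm short of the reported TCP. I'll rise, open the fingers and compare, to see whether the length depends on the opening.

Emit:
apply_moves(targets=[[[0,0,0],[0,0,20],255],[[0,0,0],[0,0,50],255],[[0,0,0],[0,0,80],255],[[0,0,0],[0,0,105],255],[[0,0,0],[0,0,120],255],[[0,0,0],[0,0,120],255],[[0,0,0],[0,0,120],255],[[0,0,0],[0,0,120],255]])

```text
time: 3.58
tcp_pos: [0.4828, -0.1158, 0.2027]
orientation: [[0.918, 0.0, -0.396], [0.396, 0.0, 0.918], [0.0, -1.0, 0.0]]
contact_force: [0.1, -0.5, -0.7]
finger_gap: 0.0008
```

```bash
cat > t.py <<'E'
from h import *
import sys
k=sys.argv[1]
s=sensors.observe();R=np.array(s["orientation"]);T=np.array(s["tcp_pos"]);print(s["time"],T,s["finger_gap"])
w=camera("wrist")[:,:,::-1];a=camera("side")[:,:,::-1]
p=proj("side",T);print(p);x,y=int(p[0]),int(p[1])
c=cv2.resize(a[y-60:y+20,x-40:x+40],None,fx=5,fy=5,interpolation=0)
cv2.circle(c,(int((p[0]-x+40)*5),int((p[1]-y+60)*5)),4,(0,0,255),-1)
d=w[100:400,170:470].copy();q=proj("wrist",T);cv2.circle(d,(int(q[0]-170),int(q[1]-100)),3,(0,0,255),-1)
cv2.imwrite(f"pics/t{k}.png",np.hstack([c,cv2.resize(d,(400,400))]))
E
python3 t.py closed
```

```text
3.5833 [ 0.48276322 -0.11577876  0.20270723] 0.000786594492288987
[352.99542185 141.86639906]
```

Emit:
apply_moves(targets=[[[0,0,0],[0,0,0],0],[[0,0,0],[0,0,0],0],[[0,0,0],[0,0,0],0],[[0,0,0],[0,0,0],0],[[0,0,0],[0,0,0],0],[[0,0,0],[0,0,0],0],[[0,0,0],[0,0,0],0],[[0,0,0],[0,0,0],0]])

```text
time: 4.35
tcp_pos: [0.4831, -0.1159, 0.2028]
orientation: [[0.918, 0.0, -0.396], [0.396, -0.0, 0.918], [-0.0, -1.0, -0.0]]
contact_force: [-0.5, -0.0, -0.5]
finger_gap: 0.048
```

```bash
python3 t.py open
```

```text
4.35 [ 0.48305851 -0.11590758  0.20277072] 0.04804053280468677
[352.90766237 141.82245147]
```

View pics/tclosed.png

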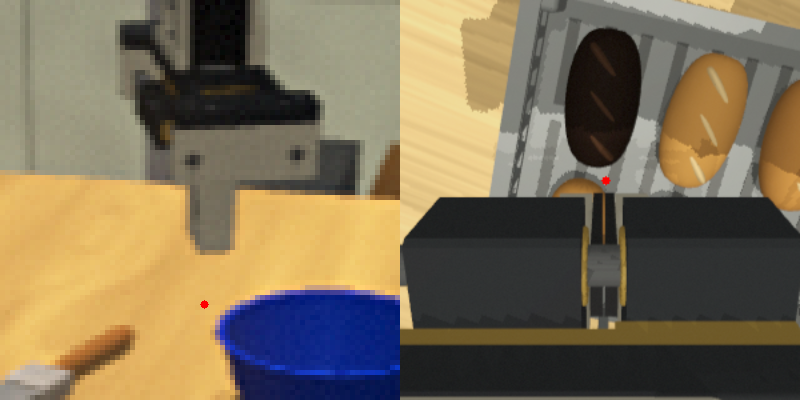

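View pics/topen.png

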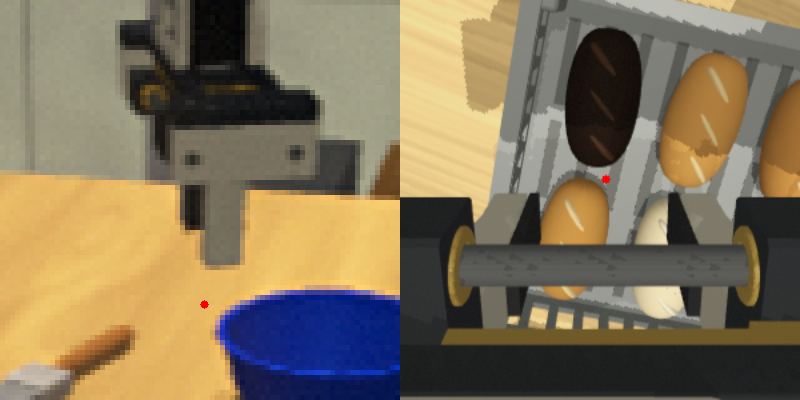

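The tips really do look about 35–40 mm short of the reported TCP in both cameras, whatever the opening. That length equals the two-times-19 mm pad, so the pads may simply not be drawn. The interface states that the TCP is the very end of the fingers. Going 35 mm lower would break the no-touch rule if that is true. I'll use the stated TCP, keep to the low end of the 2–3 cm band, and report the mismatch.

Emit:
apply_moves(targets=[[[0,0,0],[0,0,0],255],[[0,0,0],[0,0,0],255],[[0,0,0],[0,0,0],255],[[0,0,0],[0,0,0],255],[[0,0,0],[0,0,0],255],[[0,0,0],[0,0,0],255],[[0,0,0],[0,0,-20],255],[[0,0,0],[0,0,-45],255]])

```text
time: 5.12
tcp_pos: [0.4847, -0.1159, 0.1591]
orientation: [[0.918, 0.005, -0.396], [0.396, 0.0, 0.918], [0.004, -1.0, -0.002]]
contact_force: [0.4, 0.2, -0.8]
finger_gap: 0.0142
```

Emit:
apply_moves(targets=[[[0,0,0],[0,0,-20],255],[[0,0,0],[-1,-1,-40],255],[[0,0,0],[-1,-1,-55],255],[[0,0,0],[-1,-1,-67],255],[[0,0,0],[-1,-1,-75],255],[[0,0,0],[-1,-1,-80],255],[[0,0,0],[-1,-1,-80],255],[[0,0,0],[-1,-1,-80],255]])

```text
time: 5.78
tcp_pos: [0.4824, -0.1169, 0.0781]
orientation: [[0.918, 0.0, -0.396], [0.396, -0.0, 0.918], [0.0, -1.0, -0.0]]
contact_force: [1.0, -0.5, 0.2]
finger_gap: 0.0004
```

Emit:
apply_moves(targets=[[[0,0,0],[0,0,0],255],[[0,0,0],[0,0,0],255],[[0,0,0],[0,0,0],255],[[0,0,0],[0,0,0],255],[[0,0,0],[0,0,0],255],[[0,0,0],[0,0,0],255],[[0,0,0],[0,0,0],255],[[0,0,0],[0,0,0],255]])

```text
time: 6.45
tcp_pos: [0.4821, -0.1169, 0.0778]
orientation: [[0.918, 0.0, -0.396], [0.396, 0.0, 0.918], [0.0, -1.0, 0.0]]
contact_force: [0.4, 0.4, 0.2]
finger_gap: 0.0005
```

Emit:
apply_moves(targets=[[[0,0,0],[0,0,0],255],[[0,0,0],[0,0,0],255],[[0,0,0],[0,0,0],255],[[0,0,0],[0,0,0],255],[[0,0,0],[0,0,0],255],[[0,0,0],[0,0,0],255],[[0,0,0],[0,0,0],255],[[0,0,0],[0,0,0],255]])

```text
time: 7.12
tcp_pos: [0.4821, -0.1169, 0.0778]
orientation: [[0.918, 0.0, -0.396], [0.396, 0.0, 0.918], [0.0, -1.0, 0.0]]
contact_force: [-0.1, -1.3, -0.0]
finger_gap: 0.0003
```

Emit:
apply_moves(targets=[[[0,0,0],[0,0,0],255],[[0,0,0],[0,0,0],255],[[0,0,0],[0,0,0],255],[[0,0,0],[0,0,0],255],[[0,0,0],[0,0,0],255],[[0,0,0],[0,0,0],255],[[0,0,0],[0,0,0],255],[[0,0,0],[0,0,0],255]])

```text
time: 7.78
tcp_pos: [0.4821, -0.1169, 0.0778]
orientation: [[0.918, 0.0, -0.396], [0.396, 0.0, 0.918], [0.0, -1.0, 0.0]]
contact_force: [0.7, 0.0, 0.6]
finger_gap: 0.0004
```

Emit:
apply_moves(targets=[[[0,0,0],[0,0,0],255],[[0,0,0],[0,0,0],255],[[0,0,0],[0,0,0],255],[[0,0,0],[0,0,0],255],[[0,0,0],[0,0,0],255],[[0,0,0],[0,0,0],255],[[0,0,0],[0,0,0],255],[[0,0,0],[0,0,0],255]])

```text
time: 8.45
tcp_pos: [0.482, -0.1169, 0.0778]
orientation: [[0.918, -0.0, -0.396], [0.396, -0.0, 0.918], [-0.0, -1.0, -0.0]]
contact_force: [-0.1, 0.4, -0.4]
finger_gap: 0.0004
```

Emit:
apply_moves(targets=[[[0,0,0],[0,0,15],255],[[0,0,0],[0,0,45],255],[[0,0,0],[0,0,80],255],[[0,0,0],[0,0,115],255],[[0,0,0],[0,0,150],255],[[0,0,0],[0,0,180],255],[[0,0,0],[0,0,200],255],[[0,0,0],[0,0,200],255]])

```text
time: 9.12
tcp_pos: [0.4843, -0.1172, 0.2828]
orientation: [[0.918, 0.008, -0.396], [0.396, -0.0, 0.918], [0.007, -1.0, -0.004]]
contact_force: [0.7, -0.1, -0.5]
finger_gap: 0.0002
```

Emit:
apply_moves(targets=[[[0,0,0],[2,20,0],255],[[0,0,0],[4,50,0],255],[[0,0,0],[7,85,0],255],[[0,0,0],[10,120,0],255],[[0,0,0],[13,155,0],255],[[0,0,0],[16,190,0],255],[[0,0,0],[19,225,0],255],[[0,0,0],[22,260,0],255]])

```text
time: 9.78
tcp_pos: [0.5036, 0.1448, 0.2775]
orientation: [[0.918, -0.0, -0.396], [0.396, 0.0, 0.918], [-0.0, -1.0, 0.0]]
contact_force: [1.2, -0.3, 0.3]
finger_gap: 0.0005
```

Emit:
apply_moves(targets=[[[0,0,0],[3,35,0],255],[[0,0,0],[6,70,0],255],[[0,0,0],[9,105,0],255],[[0,0,0],[12,140,0],255],[[0,0,0],[15,175,0],255],[[0,0,0],[18,210,0],255],[[0,0,0],[20,240,0],255],[[0,0,0],[22,260,0],255]])

```text
time: 10.45
tcp_pos: [0.5256, 0.4058, 0.2763]
orientation: [[0.918, -0.001, -0.397], [0.397, -0.001, 0.918], [-0.001, -1.0, -0.0]]
contact_force: [0.7, 0.6, -0.3]
finger_gap: 0.0005
```

Emit:
apply_moves(targets=[[[0,0,0],[1,11,0],255],[[0,0,0],[1,14,0],255],[[0,0,0],[1,14,0],255],[[0,0,0],[1,14,0],255],[[0,0,0],[1,14,0],255],[[0,0,0],[1,14,-20],255],[[0,0,0],[1,14,-50],255],[[0,0,0],[1,14,-80],255]])

```text
time: 11.12
tcp_pos: [0.5277, 0.4165, 0.1988]
orientation: [[0.919, 0.002, -0.395], [0.395, 0.003, 0.919], [0.003, -1.0, 0.002]]
contact_force: [0.0, 1.0, -0.5]
finger_gap: 0.0004
```

Emit:
apply_moves(targets=[[[0,0,0],[0,0,-20],255],[[0,0,0],[0,0,-45],255],[[0,0,0],[0,0,-65],255],[[0,0,0],[0,0,-80],255],[[0,0,0],[0,0,-92],255],[[0,0,0],[0,0,-100],255],[[0,0,0],[0,0,-100],255],[[0,0,0],[0,0,-100],255]])

```text
time: 11.78
tcp_pos: [0.5274, 0.4169, 0.0983]
orientation: [[0.918, 0.0, -0.395], [0.395, 0.0, 0.918], [0.0, -1.0, -0.0]]
contact_force: [-0.3, 0.2, -0.1]
finger_gap: 0.0005
```

Run:
```python
from h import *
s=sensors.observe();T=np.array(s["tcp_pos"]);print(s["time"],T)
a=camera("side")[:,:,::-1];p=proj("side",T);q=proj("side",np.array([.527,.417,.075]));print(p,q)
cv2.imwrite("pics/pink.png",cv2.resize(a[180:350,190:390],None,fx=3.5,fy=3.5,interpolation=2))
```

```text
11.7833 [0.52740413 0.41693465 0.09832521]
[274.88879092 282.7884559 ] [275.95497408 291.57326526]
```

View pics/pink.png

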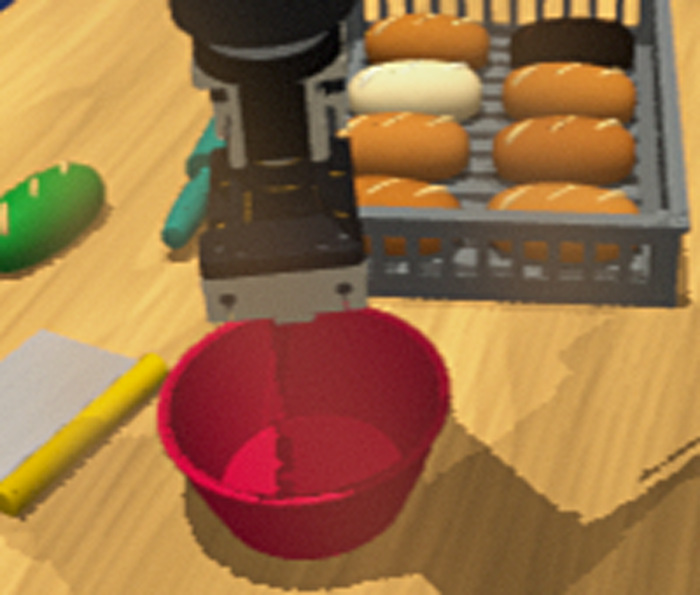

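The hand is centred over the pink bowl (rim centre 276,292; TCP 275,283), with the same visual tip offset as before. Next I hold.

Emit:
apply_moves(targets=[[[0,0,0],[0,0,0],255],[[0,0,0],[0,0,0],255],[[0,0,0],[0,0,0],255],[[0,0,0],[0,0,0],255],[[0,0,0],[0,0,0],255],[[0,0,0],[0,0,0],255],[[0,0,0],[0,0,0],255],[[0,0,0],[0,0,0],255]])

```text
time: 12.5
tcp_pos: [0.527, 0.4171, 0.0977]
orientation: [[0.918, -0.0, -0.396], [0.396, -0.0, 0.918], [-0.0, -1.0, -0.0]]
contact_force: [0.3, -0.5, -0.2]
finger_gap: 0.0005
```

Emit:
apply_moves(targets=[[[0,0,0],[0,0,0],255],[[0,0,0],[0,0,0],255],[[0,0,0],[0,0,0],255],[[0,0,0],[0,0,0],255],[[0,0,0],[0,0,0],255],[[0,0,0],[0,0,0],255],[[0,0,0],[0,0,0],255],[[0,0,0],[0,0,0],255]])

```text
time: 13.17
tcp_pos: [0.5271, 0.4171, 0.0978]
orientation: [[0.918, 0.0, -0.396], [0.396, 0.0, 0.918], [0.0, -1.0, -0.0]]
contact_force: [-0.3, -0.9, 0.0]
finger_gap: 0.0003
```

Emit:
apply_moves(targets=[[[0,0,0],[0,0,0],255],[[0,0,0],[0,0,0],255],[[0,0,0],[0,0,0],255],[[0,0,0],[0,0,0],255],[[0,0,0],[0,0,0],255],[[0,0,0],[0,0,0],255],[[0,0,0],[0,0,0],255],[[0,0,0],[0,0,0],255]])

```text
time: 13.83
tcp_pos: [0.5271, 0.4171, 0.0978]
orientation: [[0.918, 0.0, -0.396], [0.396, 0.0, 0.918], [0.0, -1.0, 0.0]]
contact_force: [-0.1, 0.5, 0.9]
finger_gap: 0.0002
```

Emit:
apply_moves(targets=[[[0,0,0],[0,0,0],255],[[0,0,0],[0,0,0],255],[[0,0,0],[0,0,0],255],[[0,0,0],[0,0,0],255],[[0,0,0],[0,0,0],255],[[0,0,0],[0,0,0],255],[[0,0,0],[0,0,0],255],[[0,0,0],[0,0,0],255]])

```text
time: 14.5
tcp_pos: [0.527, 0.4171, 0.0977]
orientation: [[0.918, -0.0, -0.396], [0.396, -0.0, 0.918], [-0.0, -1.0, -0.0]]
contact_force: [0.6, 0.8, -0.1]
finger_gap: 0.0004
```

Emit:
apply_moves(targets=[[[0,0,0],[0,0,15],255],[[0,0,0],[0,0,45],255],[[0,0,0],[0,0,80],255],[[0,0,0],[0,0,115],255],[[0,0,0],[0,0,150],255],[[0,0,0],[0,0,170],255],[[0,0,0],[0,0,180],255],[[0,0,0],[0,0,180],255]])

```text
time: 15.17
tcp_pos: [0.5278, 0.4178, 0.2807]
orientation: [[0.918, 0.003, -0.396], [0.396, 0.003, 0.918], [0.004, -1.0, 0.002]]
contact_force: [0.3, -0.2, -0.9]
finger_gap: 0.0008
```

Emit:
apply_moves(targets=[[[0,0,0],[3,-20,0],255],[[0,0,0],[8,-50,0],255],[[0,0,0],[14,-84,0],255],[[0,0,0],[20,-118,0],255],[[0,0,0],[26,-152,0],255],[[0,0,0],[32,-186,0],255],[[0,0,0],[38,-220,0],255],[[0,0,0],[43,-250,0],255]])

```text
time: 15.83
tcp_pos: [0.5691, 0.1644, 0.2757]
orientation: [[0.919, -0.003, -0.395], [0.395, -0.001, 0.919], [-0.003, -1.0, -0.0]]
contact_force: [-0.4, -0.1, -0.1]
finger_gap: 0.0005
```

Emit:
apply_moves(targets=[[[0,0,0],[5,-34,0],255],[[0,0,0],[11,-68,0],255],[[0,0,0],[17,-102,0],255],[[0,0,0],[22,-132,0],255],[[0,0,0],[25,-155,0],255],[[0,0,0],[27,-168,0],255],[[0,0,0],[27,-172,0],255],[[0,0,0],[27,-172,0],255]])

```text
time: 16.5
tcp_pos: [0.5964, -0.0058, 0.2764]
orientation: [[0.919, -0.002, -0.394], [0.394, -0.0, 0.919], [-0.002, -1.0, 0.001]]
contact_force: [-0.1, 0.5, -0.2]
finger_gap: 0.0002
```

Emit:
apply_moves(targets=[[[0,0,0],[0,0,-15],255],[[0,0,0],[0,0,-40],255],[[0,0,0],[0,0,-65],255],[[0,0,0],[0,0,-90],255],[[0,0,0],[0,0,-115],255],[[0,0,0],[0,0,-135],255],[[0,0,0],[0,0,-150],255],[[0,0,0],[0,0,-150],255]])

```text
time: 17.17
tcp_pos: [0.5943, -0.004, 0.1237]
orientation: [[0.918, -0.006, -0.396], [0.396, -0.001, 0.918], [-0.006, -1.0, 0.002]]
contact_force: [-0.9, -0.6, -1.1]
finger_gap: -0.0
```

Emit:
apply_moves(targets=[[[0,0,0],[1,0,-12],255],[[0,0,0],[1,0,-25],255],[[0,0,0],[1,0,-36],255],[[0,0,0],[1,0,-44],255],[[0,0,0],[1,0,-50],255],[[0,0,0],[1,0,-50],255],[[0,0,0],[1,0,-50],255],[[0,0,0],[1,0,-50],255]])

```text
time: 17.83
tcp_pos: [0.5986, -0.0048, 0.0784]
orientation: [[0.918, 0.001, -0.396], [0.396, 0.0, 0.918], [0.001, -1.0, -0.0]]
contact_force: [-0.2, 0.3, -0.1]
finger_gap: 0.0003
```

Run:
```python
from h import *
s=sensors.observe();T=np.array(s["tcp_pos"]);print(s["time"],T)
a=camera("side")[:,:,::-1];w=camera("wrist")[:,:,::-1]
print(proj("side",T),proj("wrist",T))
cv2.imwrite("pics/pale.png",np.hstack([cv2.resize(a[110:270,230:390],(400,400)),cv2.resize(w[:,120:520],(400,400))]))
```

```text
17.8333 [ 0.5985526  -0.00480416  0.07842612]
[306.09702086 191.46567013] [324.62994286 234.58158119]
```

View pics/pale.png

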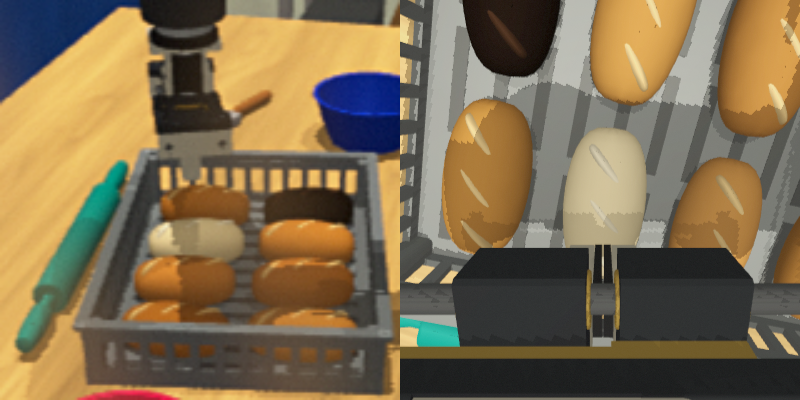

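The wrist view shows the fingers over the cream roll (columns 565–645), with nothing touched. Next I hold, rise and cross to the blue bowl.

Emit:
apply_moves(targets=[[[0,0,0],[0,0,0],255],[[0,0,0],[0,0,0],255],[[0,0,0],[0,0,0],255],[[0,0,0],[0,0,0],255],[[0,0,0],[0,0,0],255],[[0,0,0],[0,0,0],255],[[0,0,0],[0,0,0],255],[[0,0,0],[0,0,0],255]])

```text
time: 18.6
tcp_pos: [0.598, -0.0049, 0.0777]
orientation: [[0.918, -0.0, -0.396], [0.396, -0.0, 0.918], [-0.0, -1.0, -0.0]]
contact_force: [-0.9, 0.1, 0.4]
finger_gap: 0.0005
```

Emit:
apply_moves(targets=[[[0,0,0],[0,0,0],255],[[0,0,0],[0,0,0],255],[[0,0,0],[0,0,0],255],[[0,0,0],[0,0,0],255],[[0,0,0],[0,0,0],255],[[0,0,0],[0,0,0],255],[[0,0,0],[0,0,0],255],[[0,0,0],[0,0,0],255]])

```text
time: 19.27
tcp_pos: [0.598, -0.0049, 0.0778]
orientation: [[0.918, -0.0, -0.396], [0.396, -0.0, 0.918], [-0.0, -1.0, -0.0]]
contact_force: [-0.4, 0.1, 0.7]
finger_gap: 0.0004
```

Emit:
apply_moves(targets=[[[0,0,0],[0,0,0],255],[[0,0,0],[0,0,0],255],[[0,0,0],[0,0,0],255],[[0,0,0],[0,0,0],255],[[0,0,0],[0,0,0],255],[[0,0,0],[0,0,0],255],[[0,0,0],[0,0,0],255],[[0,0,0],[0,0,0],255]])

```text
time: 19.93
tcp_pos: [0.5981, -0.0049, 0.0778]
orientation: [[0.918, 0.0, -0.396], [0.396, 0.0, 0.918], [0.0, -1.0, -0.0]]
contact_force: [0.8, -0.1, 0.3]
finger_gap: 0.0005
```

Emit:
apply_moves(targets=[[[0,0,0],[0,0,0],255],[[0,0,0],[0,0,0],255],[[0,0,0],[0,0,0],255],[[0,0,0],[0,0,0],255],[[0,0,0],[0,0,0],255],[[0,0,0],[0,0,0],255],[[0,0,0],[0,0,0],255],[[0,0,0],[0,0,0],255]])

```text
time: 20.6
tcp_pos: [0.5981, -0.0049, 0.0778]
orientation: [[0.918, 0.0, -0.396], [0.396, 0.0, 0.918], [0.0, -1.0, -0.0]]
contact_force: [0.8, 0.3, 0.1]
finger_gap: 0.0001
```

Emit:
apply_moves(targets=[[[0,0,0],[0,0,15],255],[[0,0,0],[0,0,45],255],[[0,0,0],[0,0,80],255],[[0,0,0],[0,0,115],255],[[0,0,0],[0,0,150],255],[[0,0,0],[0,0,180],255],[[0,0,0],[0,0,200],255],[[0,0,0],[0,0,200],255]])

```text
time: 21.27
tcp_pos: [0.6002, -0.0049, 0.2834]
orientation: [[0.918, 0.008, -0.396], [0.396, 0.001, 0.918], [0.008, -1.0, -0.002]]
contact_force: [-0.0, 0.5, 0.4]
finger_gap: 0.0005
```

Emit:
apply_moves(targets=[[[0,0,0],[-7,-20,0],255],[[0,0,0],[-18,-50,0],255],[[0,0,0],[-30,-82,0],255],[[0,0,0],[-42,-114,0],255],[[0,0,0],[-54,-146,0],255],[[0,0,0],[-66,-178,0],255],[[0,0,0],[-78,-210,0],255],[[0,0,0],[-88,-240,0],255]])

```text
time: 21.93
tcp_pos: [0.5088, -0.2463, 0.2776]
orientation: [[0.918, -0.0, -0.396], [0.396, 0.0, 0.918], [-0.0, -1.0, 0.0]]
contact_force: [1.1, -0.5, 0.4]
finger_gap: 0.0001
```

Emit:
apply_moves(targets=[[[0,0,0],[-12,-32,0],255],[[0,0,0],[-24,-64,0],255],[[0,0,0],[-36,-96,0],255],[[0,0,0],[-47,-126,0],255],[[0,0,0],[-55,-150,0],255],[[0,0,0],[-60,-163,0],255],[[0,0,0],[-60,-163,0],255],[[0,0,0],[-60,-163,0],255]])

```text
time: 22.6
tcp_pos: [0.4496, -0.4082, 0.2771]
orientation: [[0.919, -0.001, -0.394], [0.394, 0.001, 0.919], [-0.0, -1.0, 0.001]]
contact_force: [-0.6, 0.5, -0.4]
finger_gap: 0.0004
```

Emit:
apply_moves(targets=[[[0,0,0],[0,0,-15],255],[[0,0,0],[0,0,-40],255],[[0,0,0],[0,0,-65],255],[[0,0,0],[0,0,-90],255],[[0,0,0],[0,0,-110],255],[[0,0,0],[0,0,-125],255],[[0,0,0],[0,0,-135],255],[[0,0,0],[0,0,-140],255]])

```text
time: 23.27
tcp_pos: [0.45, -0.4066, 0.1364]
orientation: [[0.918, -0.002, -0.397], [0.397, 0.001, 0.918], [-0.001, -1.0, 0.001]]
contact_force: [-1.2, 1.3, -0.1]
finger_gap: 0.0005
```

Emit:
apply_moves(targets=[[[0,0,0],[0,0,-12],255],[[0,0,0],[0,0,-24],255],[[0,0,0],[0,0,-34],255],[[0,0,0],[0,0,-40],255],[[0,0,0],[0,0,-40],255],[[0,0,0],[0,0,-40],255],[[0,0,0],[0,0,-40],255],[[0,0,0],[0,0,-40],255]])

```text
time: 23.93
tcp_pos: [0.4506, -0.4082, 0.0986]
orientation: [[0.918, 0.001, -0.396], [0.396, -0.001, 0.918], [0.001, -1.0, -0.001]]
contact_force: [-0.3, 0.3, -0.8]
finger_gap: 0.0004
```

Emit:
apply_moves(targets=[[[0,0,0],[0,0,0],255],[[0,0,0],[0,0,0],255],[[0,0,0],[0,0,0],255],[[0,0,0],[0,0,0],255],[[0,0,0],[0,0,0],255],[[0,0,0],[0,0,0],255],[[0,0,0],[0,0,0],255],[[0,0,0],[0,0,0],255]])

```text
time: 24.6
tcp_pos: [0.4501, -0.4079, 0.0977]
orientation: [[0.918, -0.0, -0.396], [0.396, 0.0, 0.918], [-0.0, -1.0, 0.0]]
contact_force: [0.1, 0.9, 0.5]
finger_gap: 0.0001
```

Emit:
apply_moves(targets=[[[0,0,0],[0,0,0],255],[[0,0,0],[0,0,0],255],[[0,0,0],[0,0,0],255],[[0,0,0],[0,0,0],255],[[0,0,0],[0,0,0],255],[[0,0,0],[0,0,0],255],[[0,0,0],[0,0,0],255],[[0,0,0],[0,0,0],255]])

```text
time: 25.27
tcp_pos: [0.45, -0.4079, 0.0977]
orientation: [[0.918, -0.0, -0.396], [0.396, 0.0, 0.918], [-0.0, -1.0, 0.0]]
contact_force: [-1.1, 0.0, -0.3]
finger_gap: 0.0005
```

Emit:
apply_moves(targets=[[[0,0,0],[0,0,0],255],[[0,0,0],[0,0,0],255],[[0,0,0],[0,0,0],255],[[0,0,0],[0,0,0],255],[[0,0,0],[0,0,0],255],[[0,0,0],[0,0,0],255],[[0,0,0],[0,0,0],255],[[0,0,0],[0,0,0],255]])

```text
time: 25.93
tcp_pos: [0.4501, -0.4079, 0.0978]
orientation: [[0.918, 0.0, -0.396], [0.396, 0.0, 0.918], [0.0, -1.0, -0.0]]
contact_force: [-0.2, -0.5, -0.3]
finger_gap: 0.0006
```

Emit:
apply_moves(targets=[[[0,0,0],[0,0,0],255],[[0,0,0],[0,0,0],255],[[0,0,0],[0,0,0],255],[[0,0,0],[0,0,0],255],[[0,0,0],[0,0,0],255],[[0,0,0],[0,0,0],255],[[0,0,0],[0,0,0],255],[[0,0,0],[0,0,0],255]])

```text
time: 26.6
tcp_pos: [0.45, -0.4079, 0.0978]
orientation: [[0.918, -0.0, -0.396], [0.396, 0.0, 0.918], [-0.0, -1.0, 0.0]]
contact_force: [0.4, -0.2, -0.3]
finger_gap: 0.0008
```

Emit:
apply_moves(targets=[[[0,0,0],[0,0,15],255],[[0,0,0],[0,0,45],255],[[0,0,0],[0,0,80],255],[[0,0,0],[0,0,115],255],[[0,0,0],[0,0,150],255],[[0,0,0],[0,0,180],255],[[0,0,0],[0,0,198],255],[[0,0,0],[0,0,202],255]])

```text
time: 27.27
tcp_pos: [0.4512, -0.409, 0.3044]
orientation: [[0.918, 0.005, -0.396], [0.396, -0.004, 0.918], [0.004, -1.0, -0.006]]
contact_force: [-0.1, -0.2, 0.6]
finger_gap: 0.0002
```

Emit:
apply_moves(targets=[[[0,0,0],[0,0,0],255],[[0,0,0],[0,0,0],255],[[0,0,0],[0,0,0],255],[[0,0,0],[0,0,0],255],[[0,0,0],[0,0,0],255],[[0,0,0],[0,0,0],255],[[0,0,0],[0,0,0],255],[[0,0,0],[0,0,0],255]])

```text
time: 27.93
tcp_pos: [0.45, -0.4079, 0.2995]
orientation: [[0.918, -0.0, -0.396], [0.396, 0.0, 0.918], [-0.0, -1.0, 0.0]]
contact_force: [0.9, 0.5, -0.0]
finger_gap: 0.0004
```

Run:
```python
from h import *
s=sensors.observe();print(s["time"],s["tcp_pos"],s["contact_force"],np.abs(s["qvel"]).max())
a=camera("side")[:,:,::-1];b=camera("top")[:,:,::-1]
cv2.imwrite("pics/end.png",np.vstack([a,b])[:, :][::1] if 0 else cv2.resize(np.hstack([a,b]),(800,250)))
for n,i in(("side",a),("top",b)):
    o=cv2.imread(f"pics/{n}0.png");d=cv2.absdiff(o,np.ascontiguousarray(i)).max(2)
    print(n,"crate-area changed px:",(d[160:270,180:400]>60).sum() if n=="side" else (d[120:260,220:392]>60).sum())
```

```text
27.9333 [ 0.45001297 -0.40789449  0.29953334] [ 0.93475332  0.48230424 -0.00308077] 0.0027797217792459167
side crate-area changed px: 281
top crate-area changed px: 0
```

View pics/end.png

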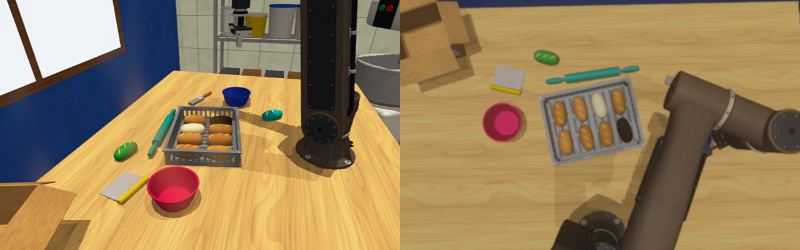

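The hand is up and still at about 0.30 m, and nothing in the crate has moved in the top view. I'm handing in.

```bash
python3 -c "
from workcell import ctrl
print(ctrl.sign_off())"
```

```text
the job is handed in; nothing more can be done
None
```

I pointed at the burnt roll, the pink bowl, the pale roll and the blue bowl in that order, then handed in. **Whether the fingertips were really 2–3 cm above each thing is not fully settled**, because the cameras and the reported fingertip position disagree.

- **Pointing:** each hold lasted about 2.7 s, with the gripper shut and the reported fingertip (TCP) about 22 mm above the roll crowns and 23 mm above the bowl rims. I came straight down on each and rose to about 0.28 m before moving sideways. I finished still at 0.30 m, after 28 s.
- **First descent:** I came down on the burnt roll twice. The first time I stopped about 26 mm above it for under 0.2 s, then rose to check the fingers and came back for the full hold.
- **Nothing touched:** force readings stayed within noise (about 1 N). The top view showed no change in the crate area. The side view showed 281 changed pixels there, which I took to be the arm's shadow but did not check further.
- **The disagreement:** in both the side and wrist views, the visible fingertips end about 35–40 mm short of the reported TCP, however far the gripper is open. I kept to the stated definition, that the TCP is the very end of the fingers. Going lower would have risked hitting the rolls and bowls. If the picture is right instead, the fingertips were about 6 cm above each thing.

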